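# Seat the keyed filter cell in the tilted mount

## Task

Fit the amber filter cell into the round port of the tilted mount: lay its nose in the port, turn it under light pressure until its two key lugs find the keyways, let it drop fully home with its flange flat on the ring, and let go. Set it in gently, without slamming or forcing it, and leave the green filter cell where it is.

Things in the scene. Friction and masses are not known exactly. Their poses are not given: they have to be found in the camera images.
- amber_cell: Loose filter cell with amber glass, 0.25 kg, standing on its nose on the table. Origin: centre of its underside, z up its axis. Nose 46 mm across, widening to 57 mm at z = 6 mm, then straight up to a round flange, 92 mm across, z = 18 to 24 mm. Two equal brass key lugs under the flange at +x and -x: 12 mm wide, reaching 43 mm from the axis, z = 10 to 18 mm. A half turn changes nothing.
- amber_grip (a point): Grip point of the amber cell, on its axis 46 mm above its origin, same axes: in the aluminium bar grip that stands on the flange (64 mm long along x, in line with the lugs, 14 mm wide in y, from z = 24 to 54 mm of the cell). Take it across the 14 mm.
- green_cell: The same filter cell with green glass, also standing on the table: not to be used, to be left where it stands. Origin: centre of its underside.
- port (a point): Centre of the floor of the port, 62 mm above the table, in the fixed tilted mount (base 150 x 120 mm, 30 degree head plate). z points out along the port's axis, leaning 30 degrees from vertical toward the mount's front; x points up the slope, y lies level. An aluminium ring stands round it: 62 mm bore (2.5 mm clear of the cell all round), 96 mm outside, rim at z = 20 mm.
- rim (a point): Centre of the ring's rim, 20 mm out from the port's floor, axes as port. Two keyways half a turn apart, 17 mm wide at the bore, are cut 9 mm deep from the rim, red dots beside them. The ring is locked, but its clocking is not measured: the line through the keyways lies anywhere up to 0.6 rad either way about z from the x axis.
- mount: The tilted mount that carries port and ring, fixed; origin: centre of its underside. With the lugs off the keyways the cell rides on the rim, its origin 10 mm out from port, nose in the bore; with the lugs within about 4 degrees of the keyways it can drop 8 mm, until the flange lies on the rim and its origin is 2 mm out. All rigid.
Things that resemble listed ones, but are neither listed nor needed, are in the scene too. Leave any blue look-alike of the amber_cell alone.

How it is judged (in metres and radians):
At the end, for the whole second after the job is handed in: The amber cell is fully home in the port: its origin within 4 mm above the port's floor along the port's axis and within 6 mm of the port's point, its axis within 0.05 rad of the port's, at rest; the green cell is within 20 mm of where it stood (z of amber_cell in the frame of port between -0.002 and 0.004 m and distance between amber_cell and port below 0.006 m and angle between the z axis of amber_cell and the z axis of port, either way round below 0.05 rad and linear speed of amber_cell below 0.02 m/s and distance of green_cell from where it was at the start of the episode below 0.02 m); the robot touches nothing.
It fails at once if the amber cell is slammed or forced onto the mount (a contact force over 300 N, even for an instant) (contact force between amber_cell and mount above 300 N).
It fails at once if the green cell is shifted by more than 20 mm (distance of green_cell from where it was at the start of the episode above 0.02 m).
It also fails if it takes over 64 s, if anything falls off the work surface, if the arm or the gripper's body presses on something with over 40 N, if the wrist force passes 120 N, or if a joint passes its speed limit or range.

## Robot

A 6-joint arm with a two-finger parallel gripper is mounted at the origin on a cart in front of the work surface, level with it; the furniture and walls round the work are solid. World frame = base frame: x ahead of the robot, y to its left, z up, the work surface at z = 0. Lengths are in m, angles in degrees, forces in N, time in s.
With the tool pointing down it reaches from about 0.35 to 0.85 m from the base axis. Payload 8.1 kg.
Tool frame: the origin (TCP) lies midway between the tips of the shut fingers; the grasp point (between the pads) lies 19 mm behind it (grip_point_offset is the distance from the TCP to the grasp point, in m); z points along the fingers, y is the line along which they close (so a half turn about z gives the same grasp; the last joint's range is limited). The gripper opens to 85 mm and grips with 20 to 120 N. Pads are 22 mm wide; open, the fingers measure 114 mm over their backs; the gripper's body (76 mm by 85 mm) begins 54 mm behind the grasp point. The pads swing forward as they close: fully open they stand 13 mm farther back than shut.
Start: joints at [62.601, 7.471, 85.268, -0, 87.261, -4.893], TCP at [0.23, 0.554, 0.231] pointing down, gripper open.
Joint ranges: [-169.43, 169.43], [-51.17, 129.36], [1.28, 143.12], [-76.62, 256.62], [0, 156.53], [-152.29, 152.29]. Speed limits (degrees/s): [136.94, 136.94, 159.86, 180, 180, 180].

## Interface

Orientations are given as [roll, pitch, yaw] about the fixed x, y, z axes, in that order (R = Rz(yaw) Ry(pitch) Rx(roll)).
In Python, from plant import * gives the robot as it stands. The module is installed in compiled form; this text tells all that it offers.
- The arm moves only by the tool send_rows, never from a script. Its argument "rows" is text: rows parted by semicolons, each of 6 numbers parted by spaces: the shift along the tool's x, y, z in m, then the turn, a rotation vector about the tool's x, y, z in rad. A call has 1 to 10 rows; each row shifts and turns the commanded pose from where the row before left it, along the tool's axes as they then stand; what a row does not reach is not made up. A row lasts 1/12 s, in which the tool goes at most 41.7 mm and 7.16 degrees, less where a joint would pass 70% of its speed; a pose out of reach is approached as far as the arm can. A call is refused whole if a number of a shift passes 0.0417 or a number of a turn 0.125, either way. A call with a gripper value outside its range is refused whole. "grip" is the opening in per cent of the stroke, from 0 (shut) to 100 (fully open), set as the call begins (left out, the last holds). The fingers move at their own pace and stop on an object; "force" is the grip in N (left out, the last holds). Time passes only in rows, so rows that do not move let the fingers close. It gives the time, the measured TCP pose, the force, the opening and the grip force at its end, in the units of the state.
- observe(): the state, without advancing time (a new reading comes with each control period).
- read_camera(name): name is "scene" or "top" or "wrist"; returns a dict with "img" (384x512x3 uint8, red, green, blue), "fovy" (degrees; the focal length in pixels is half the picture's height over the tangent of half this angle, whatever the lens; pixels are square), "cx", "cy" (the principal point, pixels), "rvec" (rotation vector, rad) and "tvec" (3), from world to camera coordinates, as OpenCV has them. Camera axes: x right, y down, z forward; pixel columns grow to the right and rows downward; lengths in m; the calibration is good to about 2 mm. A picture is of the moment at which its call begins. There is no depth.
- sign_off(): hands the job in; it is judged then, once.
Trained networks look in the newest picture that a camera, given by its name, has taken for a name from the list of things; names that differ only in an ending like _2 or _b are one class to them, and where a whole thing is asked for, a point or a joint stands for the part that bears it (a point fixed in the world has none). Each returns a list of dicts, best first, with "p" (0 to 1); they miss things now and then, are a little off and sometimes report something else, mostly with a low value. They report only what shows in the picture. A call takes as long as a camera call. They do not tell look-alikes from the thing itself.
- outline_of(camera, query): "mask" (384x512 bool, what is visible of it) and "pixel" ([column, row] in pixels, amid what is visible of it).
The state is a dict: "time_s": time; "joints": joint angles; "joint_vel": joint speeds; "tau": joint torques, N m; "eef_pos": TCP position; "tool_rot": TCP orientation; "contact_force": force on the tool from outside, world axes, zero at the start; "wrist_torque": the same for the moment, N m; "finger_gap": finger opening in m; "grasp_force": force on a finger pad.
Only numpy, scipy, OpenCV 4.12 (cv2) and the standard library are available. Lean on these libraries where they do the work, as an engineer would, in place of code of your own. Each camera call takes 0.05 s, during which the arm holds its last target. There are 200 camera calls.

## Working session

There is one attempt and no reset: what is moved stays moved. The work goes in short steps, Python scripts to look and compute and a tool call to move; the robot and the scene stay as the last step left them, time stands still between calls to the robot, and variables do not carry over. Pictures are saved under pics/ and viewed, at most 10 in all, crops included, and the job is handed in when it is done.

Besides the shell and the picture viewer there is one more tool, called as a command line: name --argument value ..., lists and objects as JSON in quotes. send_rows: Moves the arm, as the interface text tells. Its arguments: {"type":"object","properties":{"rows":{"type":"string"},"grip":{"type":"number"},"force":{"type":"number"}},"required":["rows"]}

```bash
mkdir -p pics; cat > h.py <<'E'
from plant import *
import numpy as np, cv2
from scipy.spatial.transform import Rotation as R
def cam(n):
    c=read_camera(n); c['R']=cv2.Rodrigues(np.array(c['rvec'],float))[0]; c['t']=np.array(c['tvec'],float).ravel()
    c['f']=192/np.tan(np.radians(c['fovy'])/2); return c
def ray(c,px):
    d=np.array([(px[0]-c['cx'])/c['f'],(px[1]-c['cy'])/c['f'],1]); return -c['R'].T@c['t'], c['R'].T@d
def onz(c,px,z):
    o,d=ray(c,px); return o+d*(z-o[2])/d[2]
def proj(c,P):
    p=np.atleast_2d(P)@c['R'].T+c['t']; return np.c_[c['cx']+c['f']*p[:,0]/p[:,2], c['cy']+c['f']*p[:,1]/p[:,2]]
def save(c,n,crop=None,s=1):
    im=c['img'][:,:,::-1]
    if crop: im=im[crop[1]:crop[3],crop[0]:crop[2]]
    cv2.imwrite('pics/'+n,cv2.resize(im,None,fx=s,fy=s,interpolation=cv2.INTER_CUBIC))
E
python3 - <<'E'
from h import *
ims=[]
for n in ['scene','top']:
    c=cam(n); ims.append(c['img'][:,:,::-1]); print(n,c['fovy'],c['cx'],c['cy'],-c['R'].T@c['t'])
    for q in ['amber_cell','green_cell','mount']:
        for o in outline_of(n,q)[:3]:
            m=o['mask']; ys,xs=np.nonzero(m); print(q,round(o['p'],2),o['pixel'],xs.min(),xs.max(),ys.min(),ys.max(),onz(c,o['pixel'],0.03).round(3))
cv2.imwrite('pics/a.png',cv2.resize(np.vstack(ims),(800*512//1024*2,600*2//2)) if 0 else cv2.resize(np.hstack(ims),(800,300)))
cv2.imwrite('pics/top.png',cv2.resize(ims[1],(800,600)))
cv2.imwrite('pics/scene.png',cv2.resize(ims[0],(800,600)))
print(observe())
E
```

```text
scene 55.53190802606662 259.38746777581616 194.2049804888361 [ 0.1272836  -0.34982391  0.70610947]
amber_cell 0.75 [255.5, 231.0] 233 274 214 248 [ 0.465 -0.012  0.03 ]
amber_cell 0.72 [161.0, 166.7] 143 177 152 178 [0.444 0.313 0.03 ]
green_cell 0.76 [345.2, 266.1] 325 368 244 284 [ 0.529 -0.211  0.03 ]
mount 0.61 [241.3, 167.5] 207 276 131 200 [0.587 0.156 0.03 ]
top 44.71171506387517 255.21531762441546 194.1215187144525 [0.36585736 0.02628919 1.12347829]
amber_cell 0.88 [131.3, 222.2] 114 152 203 240 [0.45  0.328 0.03 ]
amber_cell 0.68 [269.0, 213.8] 254 292 194 233 [0.466 0.004 0.03 ]
green_cell 0.48 [203.4, 162.3] 177 233 130 191 [0.591 0.158 0.03 ]
mount 0.74 [204.5, 163.1] 177 236 130 201 [0.589 0.156 0.03 ]
{'time_s': 0.4, 'joints': array([ 6.26007266e+01,  7.47786882e+00,  8.52769770e+01,  2.13242781e-03,
        8.72613921e+01, -4.89417050e+00]), 'joint_vel': array([-0.09626962, -0.13562813, -0.02834957, -0.02064383,  0.05001092,
        0.0384117 ]), 'tau': array([ 1.89294724e-04, -5.68512726e+01, -5.00104237e+01, -2.63080410e-04,
        5.29676036e-03, -9.72375460e-06]), 'eef_pos': array([0.22960105, 0.55424729, 0.23113424]), 'tool_rot': array([-1.79984003e+02, -3.50754075e-03,  1.57494794e+02]), 'contact_force': array([0.58528256, 0.7378903 , 0.46018263]), 'wrist_torque': array([-0.02119536,  0.03705667, -0.02461583]), 'grasp_force': 0.0, 'finger_gap': 0.08551425329514409}
```

View pics/top.png

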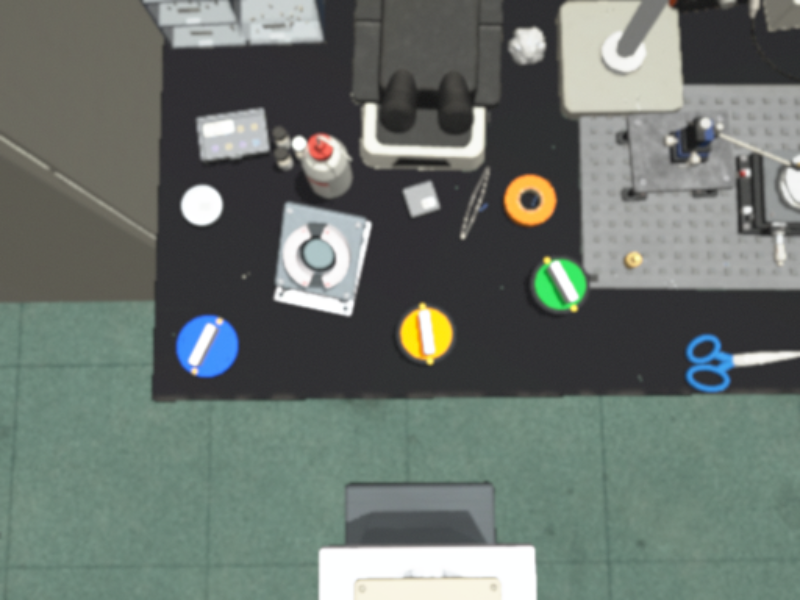

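View pics/scene.png

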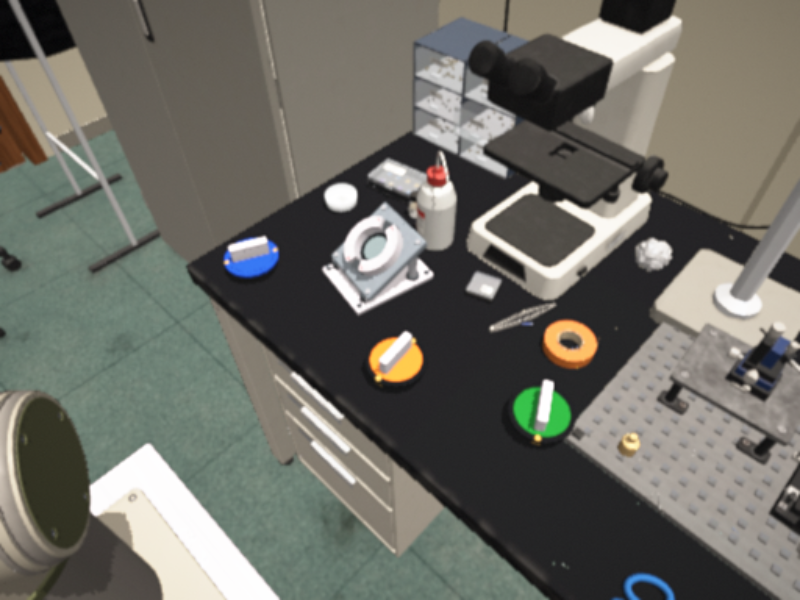

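The top picture shows the amber cell at (426,334)/800, with its bar nearly along world x. Green is at (560,285), the blue look-alike at (207,346), and the mount at (320,255) with its front toward the robot. Next I measure the amber cell and get a rough mount pose.

```bash
python3 - <<'E'
from h import *
c=cam('top'); im=c['img'].astype(int); hsv=cv2.cvtColor(c['img'],cv2.COLOR_RGB2HSV)
def inv(z,uv): return np.array([onz(c,p,z)[:2] for p in uv])
roi=np.zeros(im.shape[:2],bool); roi[190:240,250:297]=1
a=(hsv[...,1]>120)&(hsv[...,2]>120)&roi
w=(hsv[...,1]<90)&(hsv[...,2]>150)&roi
cnt=max(cv2.findContours((a|w).astype(np.uint8),0,1)[0],key=len)
(u,v),r=cv2.minEnclosingCircle(cnt); M=cv2.fitEllipse(cnt); print('disc',u,v,r,M[0],M[1],onz(c,M[0],.024))
ys,xs=np.nonzero(w); P=inv(.054,np.c_[xs,ys]); m=P.mean(0); e,V=np.linalg.eigh(np.cov(P.T)); print('bar',m,np.sqrt(e*12),V[:,1],np.degrees(np.arctan2(V[1,1],V[0,1])))
s=im[120:205,170:245]
# mount picture crop
save(c,'mount_top.png',(160,115,250,210),6)
c2=cam('wrist'); print(-c2['R'].T@c2['t'],c2['R'][2],c2['fovy'],observe()['eef_pos'])
E
```

```text
disc 272.0 213.5 19.9061279296875 (272.4393615722656, 213.1988983154297) (32.75936508178711, 35.72768020629883) [ 0.46792183 -0.00461667  0.024     ]
bar [ 0.46780439 -0.00442854] [0.01651852 0.0651599 ] [-0.99380736 -0.11111672] -173.62030613574117
[0.15535737 0.58512772 0.37507428] [ 0.28795853 -0.12033321 -0.95005253] 61.64801043581438 [0.22964108 0.55430765 0.23127314]
```

View pics/mount_top.png

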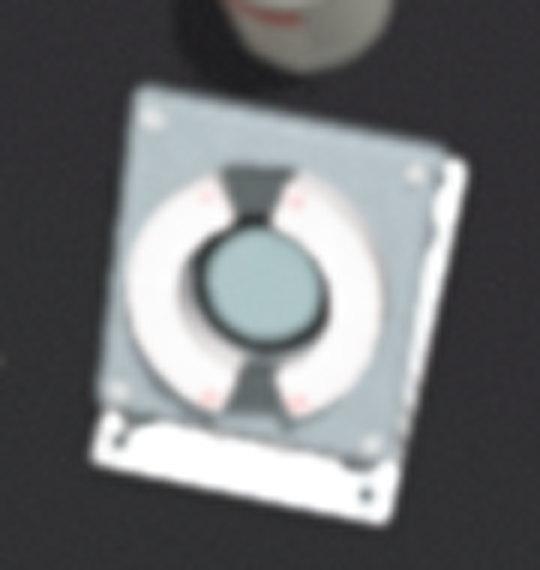

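Amber measures (0.468, −0.0045), with the bar yawed 6.4°. The disc and bar fits agree. On the mount, both keyways are visible as dark slots, with the front toward −x. I'll first move to a vantage in front of the mount for a wrist view.

```bash
cat >> h.py <<'E'
def plan(p,Rt,n):
    s=observe(); R0=R.from_euler('xyz',s['tool_rot'],degrees=True); rel=R0.inv()*Rt; r=rel.as_rotvec()/n
    A=sum(R.from_rotvec(k*r).as_matrix() for k in range(n)); d=R0.inv().apply(np.array(p)-s['eef_pos'])
    sh=np.linalg.solve(A,d); print(n,'rows of:',sh.round(5),r.round(5),'t',round(s['time_s'],2))
def down(yaw): return R.from_euler('xyz',[180,0,yaw],degrees=True)
E
python3 -c "
from h import *
plan([.47,.145,.25],down(186.4),15)"
```

```text
15 rows of: [-0.02032 -0.0247  -0.00125] [-0.      -0.      -0.03363] t 0.5
```

send_rows --rows "-0.0203 -0.0247 -0.0012 0 0 -0.0336;-0.0203 -0.0247 -0.0012 0 0 -0.0336;-0.0203 -0.0247 -0.0012 0 0 -0.0336;-0.0203 -0.0247 -0.0012 0 0 -0.0336;-0.0203 -0.0247 -0.0012 0 0 -0.0336;-0.0203 -0.0247 -0.0012 0 0 -0.0336;-0.0203 -0.0247 -0.0012 0 0 -0.0336;-0.0203 -0.0247 -0.0012 0 0 -0.0336" --grip 100 --force 60

```text
time_s: 1.17
eef_pos: [0.3322, 0.3194, 0.2412]
tool_rot: [180.0, 0.0, 173.0]
contact_force: [0.6, -0.5, 0.5]
finger_gap: 0.0853
grasp_force: 0.0
```

send_rows --rows "-0.0203 -0.0247 -0.0012 0 0 -0.0336;-0.0203 -0.0247 -0.0012 0 0 -0.0336;-0.0203 -0.0247 -0.0012 0 0 -0.0336;-0.0203 -0.0247 -0.0012 0 0 -0.0336;-0.0203 -0.0247 -0.0012 0 0 -0.0336;-0.0203 -0.0247 -0.0012 0 0 -0.0336;-0.0203 -0.0247 -0.0012 0 0 -0.0336;0 0 0 0 0 0;0 0 0 0 0 0"

```text
time_s: 1.92
eef_pos: [0.4704, 0.1437, 0.2493]
tool_rot: [-180.0, -0.0, -173.8]
contact_force: [-0.4, 0.6, -0.1]
finger_gap: 0.0853
grasp_force: 0.0
```

```bash
python3 - <<'E'
from h import *
c=cam('wrist'); print(observe()['eef_pos'],observe()['tool_rot'],-c['R'].T@c['t'])
np.savez('w1.npz',**{k:np.array(v) for k,v in c.items()})
cv2.imwrite('pics/w1.png',cv2.resize(c['img'][:,:,::-1],(800,600),interpolation=cv2.INTER_CUBIC))
for o in outline_of('wrist','mount')[:2]: 
    ys,xs=np.nonzero(o['mask']);print(o['p'],o['pixel'],xs.min(),xs.max(),ys.min(),ys.max())
E
```

```text
[0.46977552 0.1445655  0.24923159] [ 1.79984245e+02 -2.37978586e-02 -1.73743073e+02] [0.39056988 0.13527297 0.39316026]
0.68 [258.1, 259.8] 191 319 181 337
0.2 [132.4, 145.0] 91 172 107 186
```

View pics/w1.png

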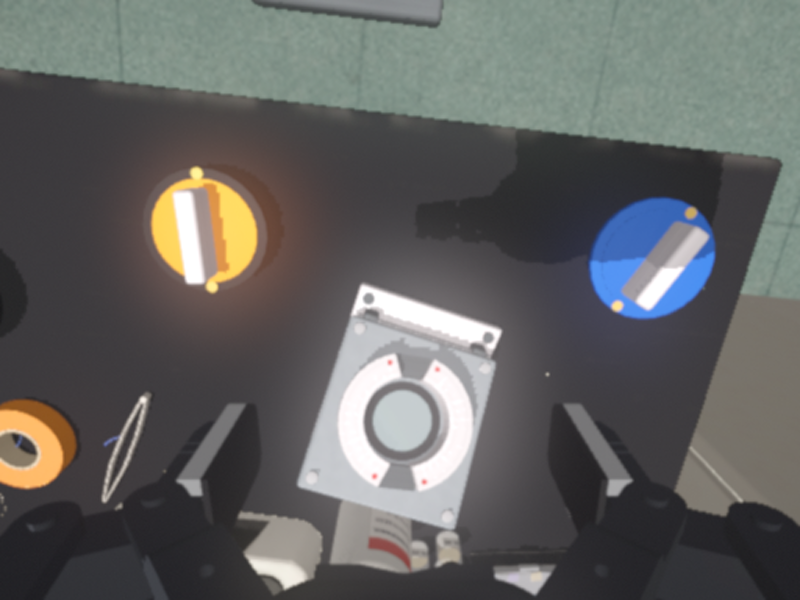

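Wrist picture: the ring is centred near (405,422)/800 with red dots at (390,363), (437,369), (375,476) and (424,482). Head bolts are at (360,328), (485,368), (311,478) and (447,516). Amber is at (203,230). I'll fit the port pose to the dots and bolts.

```bash
cat > fit.py <<'E'
from h import *
from scipy.optimize import least_squares
z=np.load('w1.npz'); c={k:z[k] for k in z.files}; im=c['img'].astype(int)
red=(im[...,0]-np.maximum(im[...,1],im[...,2]))
g0=np.array([[390,363],[437,369],[375,476],[424,482]])*.64
dots=[]
for u,v in g0:
    y0,x0=int(v)-4,int(u)-4; w=np.clip(red[y0:y0+9,x0:x0+9]-25,0,None); yy,xx=np.mgrid[y0:y0+9,x0:x0+9]; dots.append([(w*xx).sum()/w.sum(),(w*yy).sum()/w.sum()])
dots=np.array(dots); print('dots',dots.round(1).tolist())
bolts=np.array([[360,328],[485,368],[311,478],[447,516]])*.64
def frame(psi): # psi: yaw of upslope x
    cz,sz=np.cos(psi),np.sin(psi); x=np.array([cz*np.cos(np.pi/6),sz*np.cos(np.pi/6),.5]); y=np.array([-sz,cz,0]); return np.c_[x,y,np.cross(x,y)]
def model(q):
    px,py,psi,ck,al,rho,a,b,o,h=q; F=frame(psi); p=np.array([px,py,.062])
    an=[ck+np.pi+al,ck+np.pi-al,ck-al,ck+al]
    an=[ck+np.pi-al,ck+np.pi+al,ck+al,ck-al]
    D=np.array([[rho*np.cos(t),rho*np.sin(t),.02] for t in an])
    # order: image right = world +y here; image top = down-slope
    D=D[[1,0,2,3]] if SW else D
    B=np.array([[o-a,-b,h],[o-a,b,h],[o+a,-b,h],[o+a,b,h]])
    return proj(c,p+D@F.T),proj(c,p+B@F.T)
def res(q):
    d,b=model(q); return np.r_[(d-dots).ravel(),.5*(b-bolts).ravel(),20*(q[9]-0)]
best=None
for SW in (0,1):
  for ps in (-.3,0,.3):
    r=least_squares(res,[.57,.15,ps,0,.4,.04,.045,.04,0,0.0])
    if best is None or r.cost<best[0]: best=(r.cost,r,SW)
_,r,SW=best; q=r.x; print(r.cost,SW,q.round(4)); print(res(q).round(1))
F=frame(q[2]); p=np.array([q[0],q[1],.062]); np.savez('port.npz',p=p,F=F,ck=q[3])
t=np.linspace(0,6.283,200); vis=c['img'][:,:,::-1].copy(); vis=cv2.resize(vis,None,fx=4,fy=4,interpolation=cv2.INTER_CUBIC)
for rr in (.031,.048):
    uv=proj(c,p+np.c_[rr*np.cos(t),rr*np.sin(t),0*t+.02]@F.T); cv2.polylines(vis,[((uv+.5)*4).astype(int)],True,(0,255,0),1)
uv=proj(c,p+np.array([[.05*s*np.cos(q[3]),.05*s*np.sin(q[3]),.02] for s in (-1,1)])@F.T);cv2.polylines(vis,[((uv+.5)*4).astype(int)],False,(255,0,255),1)
cv2.imwrite('pics/fit.png',vis[170*4:345*4,180*4:330*4])
o=onz(c,np.array([203,230])*.64,.024);print('amber',o)
E
python3 fit.py; python3 -c "
from h import *
plan([.468,-.0045,.12],down(186.4),6)"
```

```text
dots [[249.2, 231.5], [279.5, 235.9], [239.3, 304.4], [271.2, 308.0]]
0.04692609372446669 0 [ 5.853e-01  1.546e-01 -2.234e-01  1.596e-01 -4.196e-01  4.320e-02
  5.610e-02  5.090e-02  4.000e-04  3.400e-03]
[ 0.   0.  -0.  -0.  -0.  -0.   0.   0.  -0.1 -0.1  0.   0.   0.2 -0.1
 -0.1  0.1  0.1]
amber [ 0.46626825 -0.00538163  0.024     ]
6 rows of: [ 0.00298 -0.02477  0.02153] [ 6.e-05 -8.e-05 -2.e-04] t 2.02
```

View pics/fit.png

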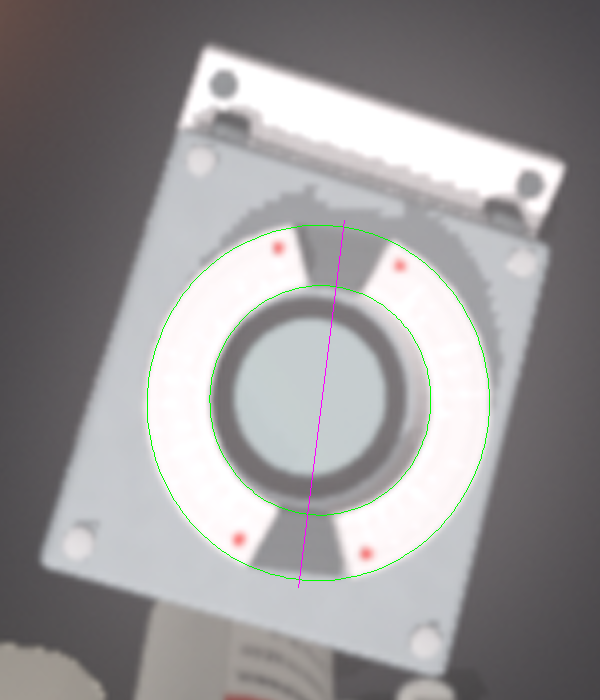

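The fit is very good: port (0.585, 0.155, 0.062), upslope yaw −12.8°, clocking +9.1°. Now hover over the amber cell.

send_rows --rows "0.003 -0.0248 0.0215 0 0 0;0.003 -0.0248 0.0215 0 0 0;0.003 -0.0248 0.0215 0 0 0;0.003 -0.0248 0.0215 0 0 0;0.003 -0.0248 0.0215 0 0 0;0.003 -0.0248 0.0215 0 0 0;0 0 0 0 0 0;0 0 0 0 0 0"

```text
time_s: 2.68
eef_pos: [0.4668, -0.0046, 0.119]
tool_rot: [179.9, -0.2, -173.7]
contact_force: [0.3, 0.7, 1.9]
finger_gap: 0.0851
grasp_force: 0.0
```

```bash
python3 - <<'E'
from h import *
c=cam('wrist'); s=observe(); print(s['eef_pos'],s['tool_rot'])
cv2.imwrite('pics/w2.png',cv2.resize(c['img'][:,:,::-1],(640,480)))
hsv=cv2.cvtColor(c['img'],cv2.COLOR_RGB2HSV)
m=outline_of('wrist','amber_cell')[0]; print(m['p'],m['pixel'])
e=proj(c,[[.4675,-.0045,.024]])[0]; print('expected disc',e)
M=cv2.morphologyEx(m['mask'].astype(np.uint8),cv2.MORPH_CLOSE,np.ones((9,9)))
a=((hsv[...,0]<32)&(hsv[...,0]>12)&(hsv[...,1]>110)&(hsv[...,2]>120))&(M>0)
cnt=max(cv2.findContours(a.astype(np.uint8),0,1)[0],key=len); h=cv2.convexHull(cnt)
W=np.array([onz(c,p,.024)[:2] for p in h[:,0].astype(float)]); (x,y),r=cv2.minEnclosingCircle((W*1000).astype(np.float32)); print('disc',x,y,r, cv2.fitEllipse((W*1000).astype(np.float32)))
w=(hsv[...,1]<60)&(hsv[...,2]>200)&(M>0); ys,xs=np.nonzero(w); print(len(xs)); P=np.array([onz(c,p,.054)[:2] for p in np.c_[xs,ys]]); m_=P.mean(0); ev,V=np.linalg.eigh(np.cov(P.T)); print('bar',m_,np.sqrt(ev*12),np.degrees(np.arctan2(V[1,1],V[0,1])))
E
```

```text
[ 0.46792655 -0.0040251   0.12033616] [ 1.79960508e+02 -2.40516585e-02 -1.73634057e+02]
0.87 [260.4, 199.2]
expected disc [258.2388601  201.28329129]
disc 465.12554931640625 -4.05051326751709 41.158504486083984 ((467.1919860839844, -3.8641185760498047), (77.0430679321289, 79.2544937133789), 91.23123931884766)
1677
bar [ 0.46546308 -0.00402585] [0.01343435 0.06440457] -173.02533051431675
```

View pics/w2.png

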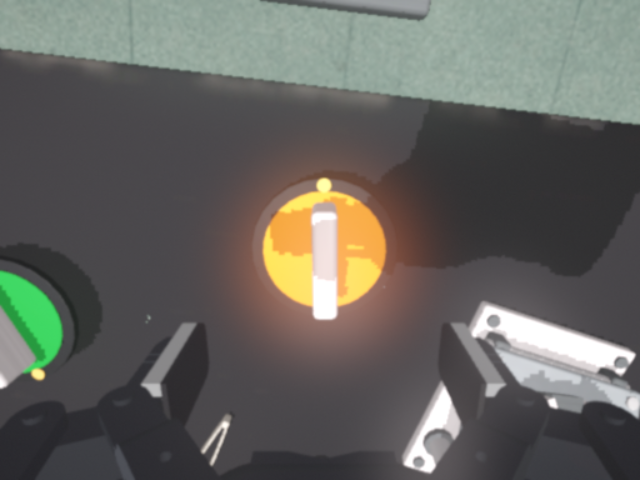

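The bar agrees within about 2 mm. I'll descend, then grip.

send_rows --rows "0.001 0 0.02 0 0 0;0 0 0.02 0 0 0;0 0 0.02 0 0 0;0 0 0.02 0 0 0;0 0 0.012 0 0 0;0 0 0 0 0 0"

```text
time_s: 3.28
eef_pos: [0.4661, -0.0034, 0.0268]
tool_rot: [179.9, -0.1, -173.5]
contact_force: [-0.2, 0.0, -0.8]
finger_gap: 0.0854
grasp_force: 0.0
```

send_rows --rows "0 0 0 0 0 0;0 0 0 0 0 0;0 0 0 0 0 0;0 0 0 0 0 0;0 0 0 0 0 0;0 0 0 0 0 0;0 0 0 0 0 0;0 0 0 0 0 0;0 0 0 0 0 0;0 0 0 0 0 0" --grip 0 --force 70

```text
time_s: 4.12
eef_pos: [0.468, -0.0051, 0.029]
tool_rot: [-180.0, 0.1, -173.6]
contact_force: [-1.6, 1.0, 6.1]
finger_gap: 0.0131
grasp_force: 69.1
```

send_rows --rows "0 0 -0.01 0 0 0;0 0 -0.03 0 0 0;0 0 -0.04 0 0 0;0 0 -0.04 0 0 0;0 0 -0.04 0 0 0;0 0 0 0 0 0;0 0 0 0 0 0"

```text
time_s: 4.7
eef_pos: [0.4691, -0.0053, 0.1916]
tool_rot: [-179.9, 0.3, -173.6]
contact_force: [0.4, -0.1, -3.3]
finger_gap: 0.0127
grasp_force: 68.7
```

```bash
cat >> h.py <<'E'
def target(out,dck=0):
    z=np.load('port.npz'); p,F,ck=z['p'],z['F'],float(z['ck'])+dck
    x=-F@[np.cos(ck),np.sin(ck),0]; zz=-F[:,2]; return p+F[:,2]*(out+.0285), R.from_matrix(np.c_[x,np.cross(zz,x),zz])
def rel():
    z=np.load('port.npz'); p,F=z['p'],z['F']; s=observe(); Q=R.from_euler('xyz',s['tool_rot'],degrees=True).as_matrix()
    cell=s['eef_pos']+Q[:,2]*.0285; b=F.T@(-Q[:,0])
    print('cell in port mm',(F.T@(cell-p)*1000).round(1),'axis',(-F.T@Q[:,2]).round(3),'clock err deg',round(np.degrees(np.arctan2(b[1],b[0])-float(z['ck'])),2),
     'F port',(F.T@s['contact_force']).round(1),'tq',(F.T@s['wrist_torque']).round(2),'gap',s['finger_gap'].round(4),'gf',round(s['grasp_force'],1),'t',round(s['time_s'],2))
E
python3 - <<'E'
from h import *
P,Q=target(.06); print(P,Q.as_euler('xyz',degrees=True)); plan(P,Q,8); plan(P,Q,10); rel()
E
```

```text
[0.54211333 0.16436543 0.13864325] [-174.75903107   29.58071166  177.72558897]
8 rows of: [-0.0083   0.02126  0.00784] [ 0.01591 -0.06281  0.02136] t 4.7
10 rows of: [-0.00656  0.01703  0.00629] [ 0.01273 -0.05025  0.01709] t 4.7Traceback (most recent call last):
  File "<stdin>", line 2, in <module>
  File "h.py", line 29, in rel
    'F port',(F.T@s['contact_force']).round(1),'tq',(F.T@s['wrist_torque']).round(2),'gap',s['finger_gap'].round(4),'gf',round(s['grasp_force'],1),'t',round(s['time_s'],2))
                                                                                           ^^^^^^^^^^^^^^^^^^^^^
AttributeError: 'float' object has no attribute 'round'
```

send_rows --rows "-0.0066 0.017 0.0063 0.0127 -0.0502 0.0171;-0.0066 0.017 0.0063 0.0127 -0.0502 0.0171;-0.0066 0.017 0.0063 0.0127 -0.0502 0.0171;-0.0066 0.017 0.0063 0.0127 -0.0502 0.0171;-0.0066 0.017 0.0063 0.0127 -0.0502 0.0171;-0.0066 0.017 0.0063 0.0127 -0.0502 0.0171;-0.0066 0.017 0.0063 0.0127 -0.0502 0.0171;-0.0066 0.017 0.0063 0.0127 -0.0502 0.0171;-0.0066 0.017 0.0063 0.0127 -0.0502 0.0171;-0.0066 0.017 0.0063 0.0127 -0.0502 0.0171"

```text
time_s: 5.53
eef_pos: [0.5386, 0.1647, 0.1319]
tool_rot: [-174.7, 29.1, 177.7]
contact_force: [-0.3, -0.2, -2.8]
finger_gap: 0.0127
grasp_force: 68.8
```

send_rows --rows "0 0 0 0 0 0;0 0 0 0 0 0;0 0 0 0 0 0"

```text
time_s: 5.78
eef_pos: [0.5389, 0.1638, 0.133]
tool_rot: [-174.7, 29.0, 177.8]
contact_force: [0.1, 0.1, -2.2]
finger_gap: 0.0131
grasp_force: 69.2
```

```bash
sed -i "s/s\['finger_gap'\].round(4)/round(s['finger_gap'],4)/" h.py; python3 - <<'E'
from h import *
c=cam('wrist'); c3=cam('scene'); rel(); P,Q=target(.06); plan(P,Q,2)
A=cv2.resize(c['img'][:,:,::-1],(400,300)); u=proj(c3,[P])[0].astype(int); B=cv2.resize(c3['img'][max(0,u[1]-60):u[1]+60,u[0]-80:u[0]+80,::-1],(400,300),interpolation=cv2.INTER_CUBIC)
cv2.imwrite('pics/pre.png',np.hstack([A,B]))
E
```

```text
cell in port mm [-3.8 -1.4 57.4] axis [0.008 0.001 1.   ] clock err deg -0.0 F port [-1.   0.  -2.4] tq [-0.01  0.49 -0.05] gap 0.0129 gf 69.2 t 5.88
2 rows of: [-0.00187  0.00037 -0.00133] [-6.00e-05 -3.98e-03 -3.00e-05] t 5.88
```

View pics/pre.png

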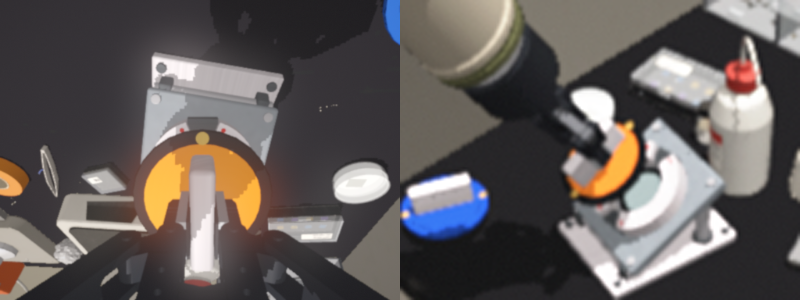

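The cell is held square, with its lug and bar pointing at the front keyway. I'll correct the small offset and descend to just above the rim.

send_rows --rows "-0.0019 0.0004 -0.0013 0 -0.004 0;-0.0019 0.0004 -0.0013 0 -0.004 0;0 0 0.012 0 0 0;0 0 0.012 0 0 0;0 0 0.012 0 0 0;0 0 0 0 0 0;0 0 0 0 0 0;0 0 0 0 0 0"

```text
time_s: 6.55
eef_pos: [0.5604, 0.1612, 0.1087]
tool_rot: [-174.8, 29.7, 177.7]
contact_force: [1.1, -0.5, -2.3]
finger_gap: 0.0126
grasp_force: 69.1
```

```bash
python3 - <<'E'
from h import *
rel(); cam('top'); rel(); cam('top'); rel(); P,Q=target(.022); plan(P,Q,2)
c=cam('wrist'); cv2.imwrite('pics/low.png',cv2.resize(c['img'][:,:,::-1][100:340,110:400],None,fx=2,fy=2,interpolation=cv2.INTER_CUBIC))
E
```

```text
cell in port mm [ 1.1  1.  24.8] axis [-0.002 -0.001  1.   ] clock err deg -0.02 F port [-0.1 -0.3 -2.6] tq [0.06 0.41 0.03] gap 0.0126 gf 69.1 t 6.55
cell in port mm [ 1.3  1.3 25. ] axis [-0.003 -0.001  1.   ] clock err deg -0.02 F port [-0.6  0.7 -2.4] tq [ 0.04  0.48 -0.05] gap 0.0124 gf 69.1 t 6.6
cell in port mm [ 1.4  1.4 25.1] axis [-0.003 -0.002  1.   ] clock err deg -0.01 F port [-1.3  0.4 -2.3] tq [ 0.02  0.46 -0.01] gap 0.0128 gf 69.1 t 6.65
2 rows of: [ 0.00078 -0.00057  0.00156] [ 0.00062  0.00151 -0.0001 ] t 6.65
```

View pics/low.png

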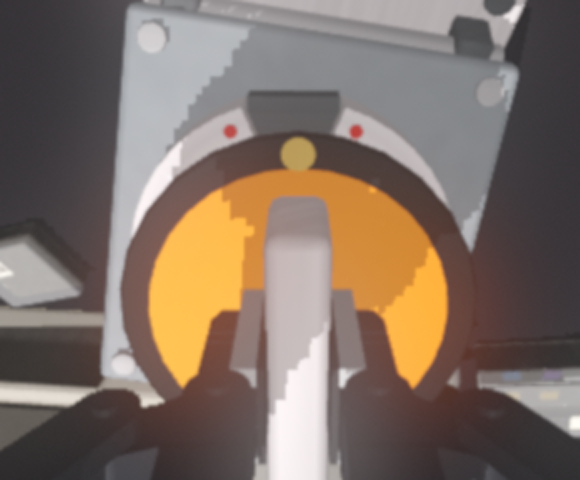

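The lug dot sits about 1.4 mm to the +y side of the keyway middle (298 vs 293), which matches the state reading. I'll correct that and descend slowly.

send_rows --rows "0.001 -0.0012 0.002 0 0 0;0 0 0.002 0 0 0;0 0 0.002 0 0 0;0 0 0.002 0 0 0;0 0 0.002 0 0 0;0 0 0 0 0 0;0 0 0 0 0 0"

```text
time_s: 7.28
eef_pos: [0.5639, 0.159, 0.0985]
tool_rot: [-174.8, 29.6, 177.8]
contact_force: [-0.0, -0.2, -2.2]
finger_gap: 0.0128
grasp_force: 69.1
```

```bash
python3 -c "
from h import *
rel(); cam('top'); rel()"
```

```text
cell in port mm [-0.6 -0.4 14. ] axis [-0.001 -0.001  1.   ] clock err deg 0.02 F port [-1.1 -0.2 -1.9] tq [-0.05  0.44  0.03] gap 0.0128 gf 69.1 t 7.28
cell in port mm [-0.4 -0.3 14.2] axis [-0.001 -0.001  1.   ] clock err deg 0.01 F port [-1.4 -0.  -2.7] tq [-0.03  0.43 -0.04] gap 0.013 gf 69.1 t 7.33
```

No contact yet. I'll continue in 1 mm steps.

send_rows --rows "0 0 0.001 0 0 0;0 0 0.001 0 0 0;0 0 0.001 0 0 0;0 0 0.001 0 0 0;0 0 0.001 0 0 0;0 0 0 0 0 0;0 0 0 0 0 0"

```text
time_s: 7.92
eef_pos: [0.5664, 0.1585, 0.0944]
tool_rot: [-174.8, 29.7, 177.8]
contact_force: [-0.9, 0.0, -3.0]
finger_gap: 0.0127
grasp_force: 69.1
```

```bash
python3 -c "
from h import *
rel(); cam('top'); rel()"
```

```text
cell in port mm [-0.5 -0.3  9.2] axis [-0.001 -0.001  1.   ] clock err deg 0.02 F port [-2.3 -0.2 -2.2] tq [0.04 0.41 0.02] gap 0.0127 gf 69.1 t 7.92
cell in port mm [-0.4 -0.2  9.2] axis [-0.001 -0.001  1.   ] clock err deg 0.01 F port [-1.2 -0.7 -2.2] tq [ 0.04  0.46 -0.  ] gap 0.0122 gf 69.1 t 7.97
```

Still free at 9.2 mm.

send_rows --rows "0 0 0.001 0 0 0;0 0 0.001 0 0 0;0 0 0.001 0 0 0;0 0 0 0 0 0;0 0 0 0 0 0"

```text
time_s: 8.38
eef_pos: [0.5679, 0.1582, 0.0918]
tool_rot: [-174.8, 29.7, 177.8]
contact_force: [0.1, -0.1, -1.8]
finger_gap: 0.0127
grasp_force: 69.1
```

```bash
python3 -c "
from h import *
rel(); cam('top'); rel()"
```

```text
cell in port mm [-0.4 -0.3  6.2] axis [-0.001 -0.001  1.   ] clock err deg 0.02 F port [-0.9 -0.  -1.6] tq [-0.03  0.48 -0.  ] gap 0.0127 gf 69.1 t 8.38
cell in port mm [-0.4 -0.3  6.2] axis [-0.001 -0.001  1.   ] clock err deg 0.01 F port [-1.5  0.9 -2.5] tq [-0.03  0.4  -0.04] gap 0.0129 gf 69.1 t 8.43
```

send_rows --rows "0 0 0.001 0 0 0;0 0 0.001 0 0 0;0 0 0.0008 0 0 0;0 0 0 0 0 0"

```text
time_s: 8.77
eef_pos: [0.5693, 0.1579, 0.0892]
tool_rot: [-174.8, 29.7, 177.8]
contact_force: [0.8, 0.4, -3.3]
finger_gap: 0.0126
grasp_force: 69.1
```

```bash
python3 -c "
from h import *
rel(); cam('top'); rel()"
```

```text
cell in port mm [-0.5 -0.3  3.3] axis [-0.001 -0.001  1.   ] clock err deg 0.02 F port [-1.   0.6 -3.2] tq [ 0.01  0.52 -0.02] gap 0.0126 gf 69.1 t 8.77
cell in port mm [-0.4 -0.3  3.3] axis [-0.001 -0.001  1.   ] clock err deg 0.02 F port [-1.4 -0.2 -1.8] tq [ 0.04  0.46 -0.06] gap 0.0128 gf 69.1 t 8.82
```

send_rows --rows "0 0 0.0006 0 0 0;0 0 0.0005 0 0 0;0 0 0.0005 0 0 0;0 0 0 0 0 0"

```text
time_s: 9.15
eef_pos: [0.5698, 0.1579, 0.0889]
tool_rot: [-174.8, 29.7, 177.7]
contact_force: [-15.1, 0.4, 11.7]
finger_gap: 0.0128
grasp_force: 72.0
```

```bash
python3 -c "
from h import *
rel(); cam('top'); rel()"
```

```text
cell in port mm [-0.2 -0.1  2.6] axis [-0.001 -0.001  1.   ] clock err deg 0.0 F port [-7.  -3.  17.6] tq [-0.69  1.32 -0.08] gap 0.0128 gf 72.0 t 9.15
cell in port mm [-0.3 -0.2  2.6] axis [-0.001 -0.001  1.   ] clock err deg 0.0 F port [-6.1 -3.1 15.7] tq [-0.69  1.35  0.01] gap 0.0126 gf 72.0 t 9.2
```

Firm contact at 2.6 mm with an 18 N axial reaction, so the flange is on the rim. I'll ease off slightly, then release.

send_rows --rows "0 0 -0.0006 0 0 0;0 0 0 0 0 0"

```text
time_s: 9.37
eef_pos: [0.5699, 0.158, 0.089]
tool_rot: [-174.8, 29.7, 177.8]
contact_force: [-2.9, 1.4, 1.2]
finger_gap: 0.0129
grasp_force: 69.8
```

send_rows --rows "0 0 0 0 0 0;0 0 0 0 0 0;0 0 0 0 0 0;0 0 0 0 0 0;0 0 0 0 0 0;0 0 0 0 0 0" --grip 60

```text
time_s: 9.87
eef_pos: [0.5699, 0.1578, 0.0887]
tool_rot: [-174.8, 29.7, 177.8]
contact_force: [-0.1, 0.1, 0.5]
finger_gap: 0.0511
grasp_force: 0.0
```

send_rows --rows "0 0 -0.005 0 0 0;0 0 -0.015 0 0 0;0 0 -0.03 0 0 0;0 0 -0.03 0 0 0;0 0 -0.03 0 0 0;0 0 -0.03 0 0 0;0 0 0 0 0 0;0 0 0 0 0 0"

```text
time_s: 10.53
eef_pos: [0.5021, 0.1743, 0.213]
tool_rot: [-175.0, 29.9, 177.7]
contact_force: [-0.4, 0.3, -0.5]
finger_gap: 0.0514
grasp_force: 0.0
```

```bash
python3 - <<'E'
from h import *
c=cam('wrist'); s=cam('scene'); z=np.load('port.npz'); p,F=z['p'],z['F']; t=np.linspace(0,6.283,100)
def draw(c,o,crop):
    v=cv2.resize(c['img'][:,:,::-1],None,fx=4,fy=4,interpolation=cv2.INTER_CUBIC)
    uv=proj(c,p+np.c_[.046*np.cos(t),.046*np.sin(t),0*t+.024+o]@F.T); cv2.polylines(v,[((uv+.5)*4).astype(int)],True,(0,255,0),1)
    m=uv.mean(0)*4; x,y=int(m[0]),int(m[1]); return cv2.resize(v[max(0,y-crop):y+crop,max(0,x-crop):x+crop],(400,400))
cv2.imwrite('pics/end.png',np.hstack([draw(c,.002,420),draw(s,.002,180)])); print(observe()['eef_pos'],observe()['contact_force'])
E
```

```text
[0.50109683 0.17321237 0.20937036] [ 0.41766913 -0.44182165 -0.46378357]
```

View pics/end.png

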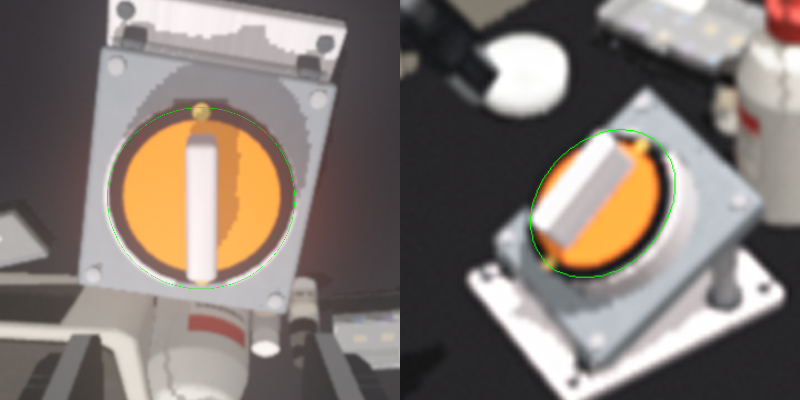

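The flange matches the predicted fully-home circle in both views, and the gripper is clear. Handing in.

```bash
python3 -c "
from plant import *
print(sign_off())"
```

```text
the job is handed in; nothing more can be done
None
```

The amber cell is seated in the port with its flange flat on the ring, released, and handed in at about 10.7 s; the green cell was not touched. The lugs were lined up with the keyways from the camera fit, so the cell dropped in without needing to be turned. Sign-off gave no verdict.

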